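# Clamp the red canister's lid with its wire bail

### The job

The red-lidded parts canister is full: swing its wire bail up over the domed lid and past dead centre until it is fully home behind the crown, so that the lid is clamped down on its seal. The green-lidded canister is still being filled, so leave its bail as it is.

Things in the scene. Friction and masses are not known exactly. Their poses are not given: they have to be found in the camera images.
- red_bail (a joint): hinge of the red canister's wire bail, rad. The bail's angle above level is q = value + 0.75, pointing to the canister's -x side: value -0.75 is level, 0.82 upright (dead centre), 1.10 home on its stop. Starts at -0.3 to 0.3; rising closes. The sprung lid resists with up to about 5 N at the grip up to dead centre; let go past 0.93 it snaps home, well before that it springs part-way back.
- red_grip (a point): centre of the black grip sleeve at the outer end of the red canister's bail: round bar 14 mm thick, 80 mm long along y (level, parallel to the hinge), 105 mm from the hinge axis. Free all round: 6 mm side wires join only its ends, the wire that presses the lid lies 60 mm further in, the lid 60 mm below it when upright. It may turn between the fingers.
- red_pivot (a point): middle of the red canister's bail hinge, in its neck, 95 mm above the bench; canister axes: y along the hinge, z up. The grip lies at (-105 cos q, 0, 105 sin q) mm from here for the q of red_bail. Aluminium canister 90 mm in diameter, fixed on a round foot plate 108 mm wide; red domed lid 94 mm wide, crown 47 mm above this point (42 mm when clamped).
- green_grip (a point): centre of the same black grip sleeve on the bail of the other, identical canister with a green lid: not to be moved. (Further back, between the two canisters' places, stands a tall screw press; its T-bar, 0.36 m above the bench at y = 0.04, reaches forward to x = 0.59: keep the arm clear of it.)

How it is judged:
By the outcome, as a careful person would: the job done as asked, in the order asked, and still so for the second after the job is handed in, with the robot touching nothing.
It also fails if it takes over 38 s, if anything falls off the work surface, if the arm or the gripper's body presses on something with over 40 N, if the wrist force passes 120 N, or if a joint passes its speed limit or range.

### The arm

A 7-joint arm with a two-finger parallel gripper is mounted at the origin on a cart in front of the work surface, level with it; the furniture and walls round the work are solid. World frame = base frame: x ahead of the robot, y to its left, z up, the work surface at z = 0. Lengths are in m, angles in rad, forces in N, time in s.
With the tool pointing down it reaches from about 0.4 to 0.85 m from the base axis. Payload 4.5 kg.
Tool frame: the origin (TCP) lies at the very end of the fingers, on their centre line; the grasp point (between the pads) lies 19 mm behind it; z points along the fingers, y is the line along which they close (so a half turn about z gives the same grasp; the last joint's range is limited). The gripper opens to 88 mm and grips with 3 to 60 N. Pads are 18 mm wide; open, the fingers measure 123 mm over their backs; the gripper's body (75 mm by 187 mm) begins 45 mm behind the grasp point.
Start: joints at [-1.177, 0.689, -0.195, 1.565, 0.157, 0.902, -0.215], TCP at [0.22, 0.585, 0.239] pointing down, gripper open.
Joint ranges: [-3.01, 3.01], [-0.46, 2.08], [-1.47, 1.51], [0.13, 2.56], [-1, 4.14], [0.04, 2.09], [-2.66, 2.66]. Speed limits (rad/s): [2.57, 2.57, 3.14, 3.14, 3.14, 3.14, 3.14].

### API

Orientations are given as a unit quaternion [x, y, z, w].
In Python, from plant import r, eyes, nets gives the robot as it stands.
- The arm moves only by the shell command python3 -m pendant 'ROWS' [FORCE]. ROWS is JSON, a list of rows, each an object of numbers: "claw": the opening, from 0 (shut) to 1 (fully open); "dx", "dy", "dz": the shift along the world's x, y, z in mm; "twist": the turn about the world's z in rad. In form: [{"claw": .., "dx": .., "dy": .., "dz": .., "twist": ..}, ...]. A call has 1 to 8 rows; each row is the pose to reach, as a shift and turn from the pose commanded when the call began; what a row does not reach only later rows make up. A row lasts 1/10 s, in which the tool goes at most 50 mm and 8.59 degrees, less where a joint would pass 70% of its speed; a pose out of reach is approached as far as the arm can. A call with a gripper value outside its range is refused whole. The fingers move at their own pace and stop on an object; FORCE is the grip in N (left out, the last holds). Time passes only in rows, so rows that repeat a pose let the fingers close. It gives the time, the measured TCP pose, the force, the opening and the grip force at its end, in the units of the state.
- r.get_state(): the state, without advancing time (a new reading comes with each control period).
- eyes.snapshot(name): name is "scene" or "top" or "wrist"; returns (picture, depth): 384x512x3 uint8, blue, green, red; 384x512 float32, m along the optical axis (not along the pixel's ray), 0 where there is no reading.
- eyes.camera_info(name): a dict with "K" (3x3 intrinsics, pixels), "D" ([k1, k2, p1, p2, k3] as OpenCV has them; the pictures are not rectified), "world_to_cam" (4x4, takes a point from world to camera coordinates); the wrist camera has in their place "T_tool_cam" (4x4, takes a point from camera to tool coordinates, whose origin is the TCP and whose axes are the flange's). Camera axes: x right, y down, z forward; pixel columns grow to the right and rows downward; lengths in m; the calibration is good to about 2 mm. A picture is of the moment at which its call begins: read the wrist's pose just before it. camera_info takes no time and is no camera call.
- r.finish_job(): hands the job in; it is judged then, once.
Trained networks look in the newest picture that a camera, given by its name, has taken for a name from the list of things; names that differ only in an ending like _2 or _b are one class to them, and where a whole thing is asked for, a point or a joint stands for the part that bears it (a point fixed in the world has none). Each returns a list of dicts, best first, with "confidence" (0 to 1); they miss things now and then, are a little off and sometimes report something else, mostly with a low value. They report only what shows in the picture. A call takes as long as a camera call.
- nets.spot_in(camera, query): "box" ([left, top, width, height] as shares, 0 to 1, of the picture: columns of its width, rows of its height, round what is visible of it).
- nets.place_of(camera, query): "position" ([column, row] as shares, 0 to 1, of the picture: columns of its width, rows of its height: a listed point, or the origin of a listed thing).
The state is a dict: "clock": time; "q": joint angles; "qd": joint speeds; "joint_torque": joint torques, N m; "tool_pos": TCP position; "eef_rot": TCP orientation; "contact_force": force on the tool from outside, world axes, zero at the start; "moment": the same for the moment, N m; "opening": opening from 0.0 (shut) to 1.0 (fully open); "finger_force": force on a finger pad.
Only numpy, scipy, OpenCV 4.12 (cv2) and the standard library are available. Lean on these libraries where they do the work, as an engineer would, in place of code of your own. Each camera call takes 0.05 s, during which the arm holds its last target. There are 200 camera calls.

## Working session

There is one attempt and no reset: what is moved stays moved. The work goes in short steps, Python scripts to look and compute and a shell command to move; the robot and the scene stay as the last step left them, time stands still between calls to the robot, and variables do not carry over. Pictures are saved under pics/ and viewed, at most 10 in all, crops included, and the job is handed in when it is done.

```bash
mkdir -p pics; cat > h.py <<'E'
import numpy as np, cv2
from plant import r, eyes, nets
def ray_pt(info,u,v,d):
    K=np.array(info["K"]);D=np.array(info["D"],float)
    n=cv2.undistortPoints(np.array([[[u,v]]],float),K,D)[0,0]
    return np.array([n[0]*d,n[1]*d,d,1])
def to_world(name,u,v,d,st=None):
    i=eyes.camera_info(name);p=ray_pt(i,u,v,d)
    if name!="wrist": return (np.linalg.inv(np.array(i["world_to_cam"]))@p)[:3]
    from scipy.spatial.transform import Rotation as R
    T=np.eye(4);T[:3,:3]=R.from_quat(st["eef_rot"]).as_matrix();T[:3,3]=st["tool_pos"]
    return (T@np.array(i["T_tool_cam"])@p)[:3]
E
python3 - <<'E'
from h import *
s=r.get_state();print(s["clock"],s["tool_pos"],s["eef_rot"],s["opening"])
for c in("scene","top"):
    im,d=eyes.snapshot(c);cv2.imwrite(f"pics/{c}0.png",im);np.save(f"pics/{c}d.npy",d)
    for q in("red_grip","red_pivot","green_grip"):
        for o in nets.place_of(c,q)[:3]:
            u,v=o["position"][0]*512,o["position"][1]*384
            dd=d[int(v)-4:int(v)+5,int(u)-4:int(u)+5];dd=dd[dd>0]
            z=dd.min() if len(dd) else 0
            print(c,q,round(o["confidence"],2),round(u),round(v),to_world(c,u,v,z).round(3))
a=np.hstack([cv2.imread("pics/scene0.png"),cv2.imread("pics/top0.png")]);cv2.imwrite("pics/both0.png",cv2.resize(a,(800,300)))
E
```

```text
0.0 [0.21985789 0.58437486 0.23791605] [ 1.78867071e-01  9.83872821e-01 -9.12963599e-04 -9.47074333e-05] 1.0029675366793744
scene red_grip 0.72 174 160 [0.388 0.345 0.163]
scene red_pivot 0.93 201 180 [0.412 0.246 0.124]
scene green_grip 0.77 282 234 [ 0.361 -0.154  0.161]
top red_grip 0.6 138 197 [0.408 0.362 0.159]
top red_pivot 0.58 167 189 [0.429 0.273 0.15 ]
top green_grip 0.64 300 204 [ 0.375 -0.126  0.157]
```

View pics/both0.png

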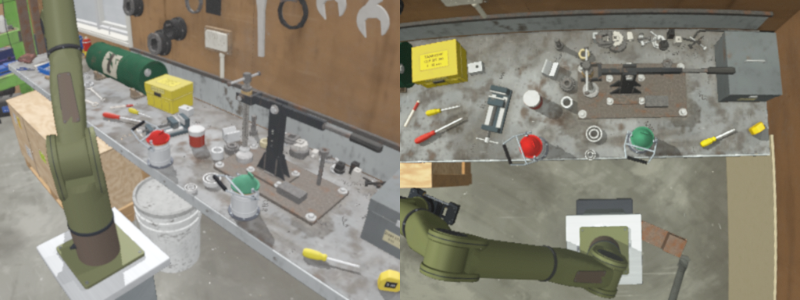

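The scene and top views show the red canister at top pixel about (168,189), with its bail sticking out to the left and front. The green canister is at about (305,180). I'll zoom in on the red one.

```bash
python3 - <<'E'
from h import *
a=cv2.imread("pics/top0.png")[150:225,110:210];b=cv2.imread("pics/scene0.png")[140:215,150:250]
cv2.imwrite("pics/crop0.png",np.hstack([cv2.resize(x,(400,300),interpolation=cv2.INTER_CUBIC) for x in(a,b)]))
for c in("top","scene"):
    im=cv2.imread(f"pics/{c}0.png").astype(int);d=np.load(f"pics/{c}d.npy")
    m=(im[...,2]>120)&(im[...,1]<70)&(im[...,0]<70)
    P=np.array([to_world(c,u,v,d[v,u]) for v,u in zip(*np.where(m)) if d[v,u]>0])
    k=(P[:,2]>.09)&(P[:,2]<.16)&(abs(P[:,1]-.26)<.12);P=P[k];print(c,len(P),np.median(P,0).round(3),P.min(0).round(3),P.max(0).round(3))
    # dark pixels near
    m=im.max(2)<60;P=np.array([[u,v,*to_world(c,u,v,d[v,u])] for v,u in zip(*np.where(m)) if d[v,u]>0])
    k=(P[:,4]>.07)&(P[:,4]<.26)&(abs(P[:,3]-.3)<.15)&(abs(P[:,2]-.4)<.15);P=P[k];print(P[:: max(1,len(P)//25)].round(3))
E
```

```text
top 579 [0.438 0.276 0.128] [0.395 0.237 0.106] [0.483 0.322 0.151]Traceback (most recent call last):
  File "<stdin>", line 10, in <module>
  File "h.py", line 8, in to_world
    i=eyes.camera_info(name);p=ray_pt(i,u,v,d)
ValueError: time passes only in moves, steps and waits
```

View pics/crop0.png

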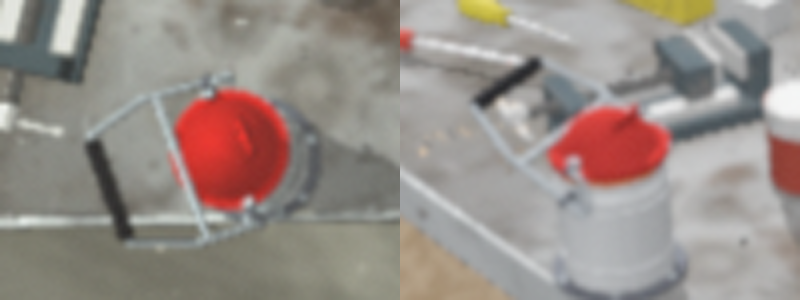

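The crops show the red bail half raised and pointing left (+y) and slightly toward the robot. The grip sleeve runs from about (132,185) to (141,209) in the top picture, and from about (169,166) to (184,155) in the scene picture.

```bash
python3 - <<'E'
from h import *
I={c:eyes.camera_info(c) for c in("top","scene")}
D={c:np.load(f"pics/{c}d.npy") for c in I}
def W(c,u,v,d): return (np.linalg.inv(np.array(I[c]["world_to_cam"]))@ray_pt(I[c],u,v,d))[:3]
def tri(a,b):
    n=[cv2.undistortPoints(np.array([[p]],float),np.array(I[c]["K"]),np.array(I[c]["D"],float)).reshape(2,1) for c,p in(("top",a),("scene",b))]
    X=cv2.triangulatePoints(np.array(I["top"]["world_to_cam"])[:3],np.array(I["scene"]["world_to_cam"])[:3],*n);return (X[:3]/X[3]).ravel()
# far end of grip in scene = more +x
A=tri((133,185.5),(184,156));B=tri((141,209),(169.5,166));print(A,B,(A+B)/2,np.linalg.norm(A-B))
for c in I:
    im=cv2.imread(f"pics/{c}0.png").astype(int);box=(128,180,146,214) if c=="top" else(165,150,190,170)
    P=np.array([W(c,u,v,D[c][v,u]) for v in range(box[1],box[3]) for u in range(box[0],box[2]) if im[v,u].max()<60 and D[c][v,u]>0])
    P=P[(P[:,2]>.1)&(P[:,2]<.26)];m=np.median(P,0);_,s,Vt=np.linalg.svd(P-m,full_matrices=False);print(c,len(P),m.round(3),P.mean(0).round(3),Vt[0].round(3),s,P.min(0).round(3),P.max(0).round(3))
im=cv2.imread("pics/scene0.png").astype(int);v,u=np.where((im[...,2]>110)&(im[...,1]<70)&(im[...,0]<70));k=(v>140)&(v<215)&(u>150)&(u<250)
P=np.array([W("scene",a,b,D["scene"][b,a]) for a,b in zip(u[k],v[k])]);P=P[(P[:,2]>.09)&(P[:,2]<.16)]
print("lid",P.min(0).round(3),P.max(0).round(3),len(P))
s=r.get_state();print(s["clock"]);print(np.array(eyes.camera_info("wrist")["T_tool_cam"]).round(3))
E
```

```text
[0.44440391 0.38103501 0.14259652] [0.37254858 0.35547405 0.14337632] [0.40847624 0.36825453 0.14298642] 0.07627030281887107
top 56 [0.407 0.366 0.152] [0.407 0.366 0.152] [-0.934 -0.356  0.032] [0.16129948 0.02282632 0.01420808] [0.374 0.351 0.146] [0.441 0.38  0.16 ]
scene 26 [0.409 0.362 0.149] [0.406 0.361 0.149] [-0.942 -0.335  0.007] [0.10037072 0.00955438 0.00758383] [0.373 0.348 0.146] [0.438 0.374 0.152]
lid [0.398 0.23  0.108] [0.477 0.3   0.145] 297
0.4
[[ 0.001 -0.963 -0.268  0.069]
 [ 1.     0.001 -0.001 -0.   ]
 [ 0.001 -0.268  0.963 -0.145]
 [ 0.     0.     0.     1.   ]]
```

The grip centre is about (0.408, 0.366, 0.145), with its axis at 19.6° from world x. The grip model then puts the pivot at (0.439, 0.279), which agrees with the lid centre at (0.438, 0.276). That gives q≈0.5 (value −0.25), inside the stated starting range. I'll move above the grip and turn the fingers +0.70 rad so they close across the sleeve.

```bash
python3 -m pendant '[{"claw":0.5,"dx":30,"dy":-35,"dz":10,"twist":0.14},{"claw":0.5,"dx":60,"dy":-70,"dz":10,"twist":0.28},{"claw":0.5,"dx":90,"dy":-105,"dz":10,"twist":0.42},{"claw":0.5,"dx":120,"dy":-140,"dz":10,"twist":0.56},{"claw":0.5,"dx":150,"dy":-175,"dz":10,"twist":0.70},{"claw":0.5,"dx":188,"dy":-218,"dz":10,"twist":0.70},{"claw":0.5,"dx":188,"dy":-218,"dz":10,"twist":0.70},{"claw":0.5,"dx":188,"dy":-218,"dz":10,"twist":0.70}]' 20
python3 - <<'E'
from h import *
s=r.get_state();print(s["clock"],s["tool_pos"],s["eef_rot"],s["contact_force"],s["opening"],s["q"])
im,d=eyes.snapshot("wrist");cv2.imwrite("pics/w1.png",im);np.save("pics/w1d.npy",d)
for o in nets.place_of("wrist","red_grip")[:2]:
    u,v=o["position"][0]*512,o["position"][1]*384
    dd=d[int(v)-3:int(v)+4,int(u)-3:int(u)+4];dd=dd[dd>0];z=dd.min() if len(dd) else 0
    print(o["confidence"],u,v,z,to_world("wrist",u,v,z,s))
E
```

```text
clock: 1.2
tool_pos: [0.4097, 0.3651, 0.2487]
eef_rot: [-0.167, 0.986, -0.0, 0.0]
contact_force: [-0.5, 0.9, 0.2]
opening: 0.502
finger_force: 0.0
1.2 [0.40970274 0.36512928 0.24866873] [-1.66814611e-01  9.85988196e-01 -3.71888593e-04  1.57587470e-04] [-0.54078003  0.90357458  0.18001462] 0.5024670259036044 [-0.54946151  0.59846634 -0.43181729  1.77824841  0.32448413  0.83585986
  0.77083883]
0.65 266.7008 187.8912 0.2479617 [0.40114762 0.36706998 0.15320848]
```

View pics/w1.png

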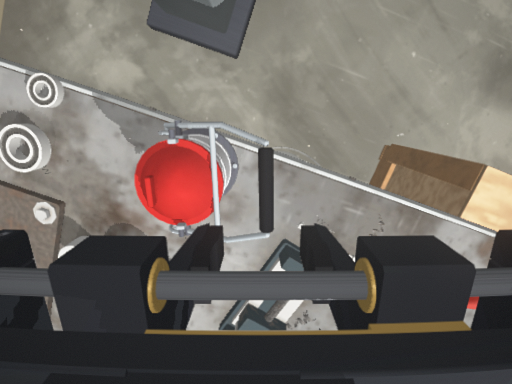

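The wrist view shows the sleeve vertical in the picture, from about (266,149) to (266,231), so the fingers are square across it. Its centre works out at about (0.402, 0.367, 0.146). I'll descend and close.

```bash
python3 -m pendant '[{"claw":0.5,"dx":-7,"dy":1,"dz":-30,"twist":0},{"claw":0.5,"dx":-7,"dy":1,"dz":-60,"twist":0},{"claw":0.5,"dx":-7,"dy":1,"dz":-90,"twist":0},{"claw":0.5,"dx":-7,"dy":1,"dz":-121,"twist":0},{"claw":0.5,"dx":-7,"dy":1,"dz":-121,"twist":0},{"claw":0.1,"dx":-7,"dy":1,"dz":-121,"twist":0},{"claw":0.1,"dx":-7,"dy":1,"dz":-121,"twist":0},{"claw":0.1,"dx":-7,"dy":1,"dz":-121,"twist":0}]' 20
python3 -m pendant '[{"claw":0.1,"dx":0,"dy":0,"dz":0,"twist":0},{"claw":0.1,"dx":0,"dy":0,"dz":0,"twist":0},{"claw":0.1,"dx":0,"dy":0,"dz":0,"twist":0}]'
```

```text
clock: 2.1
tool_pos: [0.4015, 0.3692, 0.1293]
eef_rot: [-0.17, 0.986, 0.001, 0.001]
contact_force: [0.6, -0.2, 0.3]
opening: 0.254
finger_force: 0.0
clock: 2.4
tool_pos: [0.402, 0.3673, 0.1281]
eef_rot: [-0.169, 0.986, -0.0, 0.001]
contact_force: [2.1, -2.8, -0.3]
opening: 0.149
finger_force: 20.0
```

The opening is 13 mm, so the sleeve is held. I'll take the first part of the arc, q 0.52→1.3, and then check the force.

```bash
python3 -m pendant '[{"claw":0.1,"dx":2,"dy":-5,"dz":8,"twist":0},{"claw":0.1,"dx":4,"dy":-10,"dz":16,"twist":0},{"claw":0.1,"dx":6,"dy":-17,"dz":23,"twist":0},{"claw":0.1,"dx":9,"dy":-24,"dz":30,"twist":0},{"claw":0.1,"dx":12,"dy":-33,"dz":36,"twist":0},{"claw":0.1,"dx":15,"dy":-41,"dz":42,"twist":0},{"claw":0.1,"dx":15,"dy":-41,"dz":42,"twist":0},{"claw":0.1,"dx":15,"dy":-41,"dz":42,"twist":0}]'
```

```text
clock: 3.2
tool_pos: [0.4153, 0.3312, 0.1722]
eef_rot: [-0.171, 0.985, 0.004, 0.001]
contact_force: [-2.5, 6.6, 4.6]
opening: 0.153
finger_force: 20.0
```

```bash
python3 -m pendant '[{"claw":0.1,"dx":3,"dy":-9,"dz":4,"twist":0},{"claw":0.1,"dx":7,"dy":-18,"dz":7,"twist":0},{"claw":0.1,"dx":10,"dy":-28,"dz":9,"twist":0},{"claw":0.1,"dx":13,"dy":-38,"dz":11,"twist":0},{"claw":0.1,"dx":16,"dy":-46,"dz":11,"twist":0},{"claw":0.1,"dx":20,"dy":-57,"dz":10,"twist":0},{"claw":0.1,"dx":23,"dy":-65,"dz":9,"twist":0},{"claw":0.1,"dx":26,"dy":-73,"dz":8,"twist":0}]'
python3 -m pendant '[{"claw":0.1,"dx":0,"dy":0,"dz":0,"twist":0},{"claw":0.1,"dx":0,"dy":0,"dz":0,"twist":0},{"claw":0.1,"dx":0,"dy":0,"dz":0,"twist":0}]'
```

```text
clock: 4.0
tool_pos: [0.4432, 0.2545, 0.1793]
eef_rot: [-0.169, 0.986, 0.001, 0.002]
contact_force: [3.1, 3.4, -4.9]
opening: 0.147
finger_force: 20.3
clock: 4.3
tool_pos: [0.4435, 0.2533, 0.1786]
eef_rot: [-0.169, 0.986, -0.001, 0.001]
contact_force: [4.7, -1.3, 7.0]
opening: 0.144
finger_force: 19.7
```

By the estimate, the grip is 29 mm past the pivot (value ≈1.1). A small extra push should show whether it's against the stop.

```bash
python3 -m pendant '[{"claw":0.1,"dx":2,"dy":-5,"dz":-2,"twist":0},{"claw":0.1,"dx":2,"dy":-6,"dz":-2,"twist":0},{"claw":0.1,"dx":2,"dy":-6,"dz":-2,"twist":0},{"claw":0.1,"dx":2,"dy":-6,"dz":-2,"twist":0}]'
```

```text
clock: 4.7
tool_pos: [0.4438, 0.2531, 0.1778]
eef_rot: [-0.171, 0.985, 0.004, 0.002]
contact_force: [-1.2, 6.7, 12.7]
opening: 0.147
finger_force: 18.9
```

It didn't move and the force rose, so the bail is on its stop. I'll relax, open and lift straight up.

```bash
python3 -m pendant '[{"claw":0.1,"dx":-1,"dy":4,"dz":2,"twist":0},{"claw":0.5,"dx":-1,"dy":4,"dz":2,"twist":0},{"claw":0.5,"dx":-1,"dy":4,"dz":2,"twist":0},{"claw":0.5,"dx":-1,"dy":4,"dz":2,"twist":0},{"claw":0.5,"dx":-1,"dy":4,"dz":2,"twist":0},{"claw":0.5,"dx":-1,"dy":4,"dz":30,"twist":0},{"claw":0.5,"dx":-1,"dy":4,"dz":65,"twist":0},{"claw":0.5,"dx":-1,"dy":4,"dz":100,"twist":0}]'
python3 -m pendant '[{"claw":0.5,"dx":-15,"dy":45,"dz":0},{"claw":0.5,"dx":-30,"dy":90,"dz":0},{"claw":0.5,"dx":-30,"dy":110,"dz":0},{"claw":0.5,"dx":-30,"dy":110,"dz":0},{"claw":0.5,"dx":-30,"dy":110,"dz":0}]'
python3 - <<'E'
from h import *
s=r.get_state()
w,dw=eyes.snapshot("wrist");t,d=eyes.snapshot("top");sc,_=eyes.snapshot("scene")
print(s["clock"],s["contact_force"])
for o in nets.place_of("wrist","red_grip")[:2]:
    u,v=o["position"][0]*512,o["position"][1]*384
    dd=dw[max(0,int(v)-3):int(v)+4,max(0,int(u)-3):int(u)+4];dd=dd[dd>0];z=dd.min() if len(dd) else 0
    print(o["confidence"],u,v,to_world("wrist",u,v,z,s))
cv2.imwrite("pics/end.png",np.hstack([cv2.resize(w,(400,300)),cv2.resize(sc[130:223,150:274],(400,300),interpolation=cv2.INTER_CUBIC)]))
E
```

```text
clock: 5.5
tool_pos: [0.4423, 0.2514, 0.2764]
eef_rot: [-0.169, 0.986, -0.0, -0.001]
contact_force: [0.7, -0.2, 1.1]
opening: 0.5
finger_force: 0.0
5.5 [ 0.74050107 -0.16965246  1.12234943]
0.68 267.1104 202.4832 [0.43998871 0.2555629  0.20262901]validation failed for argument at $[0]...
```

View pics/end.png

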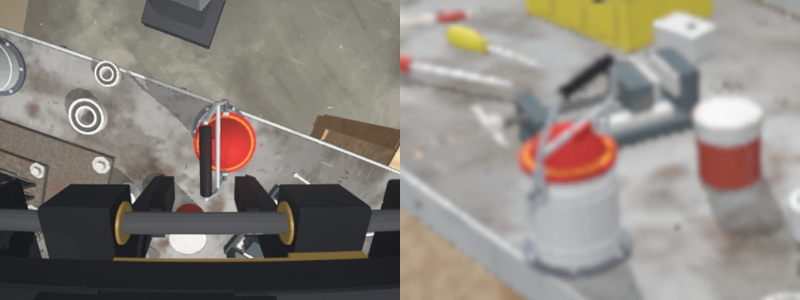

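The final view shows the bail leaning past the crown: the sleeve is at about (205,160) in the left picture, on the far side of the press wire. The lid is clamped and the gripper is clear above it. The refused second move (a missing "twist") wasn't needed.

```bash
python3 -c "
from plant import r
print(r.finish_job())"
```

```text
the job is handed in; nothing more can be done
None
```

The red canister's bail is over dead centre and home against its stop, so its lid is clamped; I didn't touch the green canister, and I handed the job in at about 5.7 s.

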